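# Put the gear away and shut the stock drawer

## Task

Put the flat steel gear that lies on the bench away in the open drawer: set it down, without dropping it, flat on the drawer's floor in the compartment that already holds a gear of the same size. Then push the drawer fully shut without slamming it. The gear and the pinion already in the drawer stay in their own compartments, the pinion upright; leave the other things on the bench alone.

Things in the scene. Friction and masses are not known exactly. Their poses are not given: they have to be found in the camera images.
- gear: the gear to put away: flat steel spur gear, 58 mm outside diameter, 22 mm thick, 20 mm bore, about 0.36 kg, lying flat on the bench, left of the drawer unit. Origin: centre of its underside; z is its axis (up).
- gear_centre (a point): middle of the gear to put away (11 mm above its origin).
- stock_gear: an identical gear (58 mm diameter, 22 mm thick) that already lies flat in one compartment of the drawer, near the unit's opening; which compartment varies. Origin: centre of its underside.
- stock_gear_centre (a point): middle of that stored gear.
- pinion_centre (a point): middle of the pinion, a narrow tall steel gear of 34 mm diameter and 38 mm height, standing in the other compartment.
- unit: the grey sheet-steel drawer unit, fixed to the bench: 260 mm deep (x), 304 mm wide (y), 89 mm high, with two 6 mm ribs on top. Origin: on the bench below the middle of its front opening; x points into the unit, y to the left, z up. Its front lip reaches down to 69 mm above the bench, so what is in the drawer must stay below that.
- drawer_floor (a point): on top of the drawer's floor (16 mm above the bench), on its middle line, 50 mm behind the front panel's inner face; moves with it; axes as the unit's. The inside reaches from -50 to +194 mm in x and 138 mm to either side in y. A 4 mm divider at y = 0, 40 mm high, parts it into a left (+y) and a right (-y) compartment, each 136 mm wide. Outer walls: 46 mm.
- drawer_handle (a point): middle of the drawer's handle, a level round bar of 12 mm diameter and 112 mm length along y, 55 mm above the bench, its middle 30 mm in front of the front panel's outer face. The panel is 8 mm thick, 304 mm wide, from 8 to 86 mm above the bench; the drawer's inner front end begins 38 mm behind the handle's middle.
- drawer (a joint): how far the drawer is pulled out, in m: 0 fully shut, up to 0.22; it slides along the unit's x with about 2 N of friction and stays where it is left.
- pinion: that pinion. Origin: centre of its underside; z is its axis (up).
- wide_gear: bystander, leave alone: wide brass gear, 76 mm diameter, 70 mm high, standing on the bench.
- bore_gauge: bystander, leave alone: digital bore gauge lying on the bench near the robot, about 290 mm long, 32 mm high.
- carton: bystander, leave alone: cardboard carton 80 x 65 x 50 mm.
- oil: bystander, leave alone: white bottle, 52 mm diameter, 140 mm high.
- screwdriver: bystander, leave alone: screwdriver lying at the right.
- setting_ring: bystander, leave alone: smooth dark ring, 42 mm diameter, 14 mm high.

How it is judged (in metres and radians):
On the way:
1. the gear is set down and let go, flat on the floor of the compartment that holds the equal gear, while the drawer is still open (more than 80 mm out) (x of gear_centre in the frame of drawer_floor between -0.048 and 0.192 m and y of gear_centre in the frame of drawer_floor between -0.136 and 0.136 m and z of gear_centre in the frame of drawer_floor between 0.006 and 0.018 m and angle between the z axis of gear and the z axis of drawer_floor, either way round below 0.2 rad and ((y of each of gear_centre, stock_gear_centre in the frame of drawer_floor above 0.02 m and y of pinion_centre in the frame of drawer_floor below 0 m) or (y of each of gear_centre, stock_gear_centre in the frame of drawer_floor below -0.02 m and y of pinion_centre in the frame of drawer_floor above 0 m)) and linear speed of gear below 0.02 m/s and value of joint drawer above 0.08 m and contact force between the fingers and gear below 0.05 N), for 0.2 s.
At the end, for the whole second after the job is handed in: The drawer is shut to within 6 mm; the gear lies at rest and flat (within 0.2 rad) on the drawer's floor, in the same compartment as the equal gear; the stored gear still lies flat and the pinion still stands upright on the drawer's floor, the pinion in the other compartment (x of gear_centre in the frame of drawer_floor between -0.048 and 0.192 m and y of gear_centre in the frame of drawer_floor between -0.136 and 0.136 m and z of gear_centre in the frame of drawer_floor between 0.006 and 0.018 m and angle between the z axis of each of gear, stock_gear, pinion and the z axis of drawer_floor, either way round below 0.2 rad and ((y of each of gear_centre, stock_gear_centre in the frame of drawer_floor above 0.02 m and y of pinion_centre in the frame of drawer_floor below 0 m) or (y of each of gear_centre, stock_gear_centre in the frame of drawer_floor below -0.02 m and y of pinion_centre in the frame of drawer_floor above 0 m)) and linear speed of gear below 0.02 m/s and x of stock_gear_centre in the frame of drawer_floor between -0.048 and 0.192 m and y of stock_gear_centre in the frame of drawer_floor between -0.136 and 0.136 m and z of stock_gear_centre in the frame of drawer_floor between 0.006 and 0.018 m and x of pinion_centre in the frame of drawer_floor between -0.048 and 0.192 m and y of pinion_centre in the frame of drawer_floor between -0.136 and 0.136 m and z of pinion_centre in the frame of drawer_floor between 0.014 and 0.026 m and value of joint drawer below 0.006 m); the robot touches nothing.
It fails at once if the drawer is slammed (pushed in faster than 0.5 m/s) (velocity of joint drawer below -0.5 m/s).
It fails at once if the gear is dropped or thrown (faster than 0.7 m/s with no finger on it) (linear speed of gear above 0.7 m/s and contact force between the fingers and gear below 0.01 N).
It fails at once if the stored pinion or gear is tipped over (angle between the z axis of any of pinion, stock_gear and the z axis of drawer_floor, either way round above 0.6 rad).
It fails at once if a bystander on the bench (wide gear, bore gauge, carton, bottle, screwdriver, ring) is moved by more than 40 mm (distance of any of wide_gear, bore_gauge, carton, oil, screwdriver, setting_ring from where it was at the start of the episode above 0.04 m).
It also fails if it takes over 54 s, if anything falls off the work surface, if the arm or the gripper's body presses on something with over 40 N, if the wrist force passes 120 N, or if a joint passes its speed limit or range.

## Robot

A 7-joint arm with a two-finger parallel gripper is mounted at the origin on the work surface. World frame = base frame: x ahead of the robot, y to its left, z up, the work surface at z = 0. Lengths are in m, angles in degrees, forces in N, time in s.
With the tool pointing down it reaches from about 0.425 to 0.875 m from the base axis. Payload 4.7 kg.
Tool frame: the origin (TCP) lies at the very end of the fingers, on their centre line; the grasp point (between the pads) lies 19 mm behind it; z points along the fingers, y is the direction in which the jaws open and shut (so a half turn about z gives the same grasp; the last joint's range is limited). The gripper opens to 87 mm and grips with 3 to 60 N. Pads are 19 mm wide; open, the fingers measure 117 mm over their backs; the gripper's body (75 mm by 190 mm) begins 51 mm behind the grasp point.
Start: joints at [67.615, 18.392, -4.016, 83.108, 1.295, 78.541, -3.26], TCP at [0.256, -0.597, 0.223] pointing down, gripper open.
Joint ranges: [-163.93, 163.93], [-17.29, 119.83], [-79.2, 71.16], [3.27, 140.29], [-89.18, 269.18], [5.43, 117.66], [-154.24, 154.24]. Speed limits (degrees/s): [147.25, 147.25, 180, 180, 180, 180, 180].

## Interface

Orientations are given as [roll, pitch, yaw] about the fixed x, y, z axes, in that order (R = Rz(yaw) Ry(pitch) Rx(roll)).
In Python, from cell import * gives the robot as it stands.
- The arm moves only by the tool drive_tool, never from a script. Its argument "moves" is text: rows parted by semicolons, each of 5 numbers parted by spaces: the shift along the tool's x, y, z in m, then the turn about the tool's z in degrees, then the gripper's target within -1 to 1 (fully open at 1, half-way at 0, shut at -1). In form: x y z yaw fingers; .... A call has exactly 8 rows; each row is the pose to reach, as a shift and turn from the pose commanded when the call began, along the tool's axes at that moment; what a row does not reach only later rows make up. A row lasts 1/10 s, in which the tool goes at most 50 mm and 8.59 degrees, less where a joint would pass 70% of its speed; a pose out of reach is approached as far as the arm can. A call with a gripper value outside its range is refused whole. The fingers move at their own pace and stop on an object; "grip_force" is the grip in N (left out, the last holds). Time passes only in rows, so rows that repeat a pose let the fingers close, or fill a call up. It gives the time, the measured TCP pose, the force and the opening at its end, in the units of the state.
- get_obs(): the state, without advancing time (a new reading comes with each control period).
- read_camera(name): name is "scene" or "top" or "wrist"; returns (picture, depth): 384x512x3 uint8, red, green, blue; 384x512 float32, m along the optical axis (not along the pixel's ray), 0 where there is no reading.
- calibration(name): a dict with "intrinsics" (3x3 intrinsics, pixels), "k1" (the pictures are not rectified: a ray, as slopes to the right and down, at radius r is drawn at 1 + k1 r^2 times it, then the intrinsics apply), "cam_to_world" (4x4, takes a point from camera to world coordinates); the wrist camera has in their place "T_tool_cam" (4x4, takes a point from camera to tool coordinates, whose origin is the TCP and whose axes are the flange's). Camera axes: x right, y up, looking along -z (the intrinsics and any distortion apply to the point x, -y, -z); pixel columns grow to the right and rows downward; lengths in m; the calibration is good to about 2 mm. A picture is of the moment at which its call begins: read the wrist's pose just before it. calibration takes no time and is no camera call.
- sign_off(): hands the job in, once; it reports no verdict.
Trained networks look in the newest picture that a camera, given by its name, has taken for a name from the list of things; names that differ only in an ending like _2 or _b are one class to them, and where a whole thing is asked for, a point or a joint stands for the part that bears it (a point fixed in the world has none). Each returns a list of dicts, best first, with "conf" (0 to 1); they miss things now and then, are a little off and sometimes report something else, mostly with a low value. They report only what shows in the picture. A call takes as long as a camera call.
- search_frame(camera, name): "uv" ([column, row] in pixels, amid what is visible of it).
- pinpoint(camera, name): "uv" ([column, row] in pixels: a listed point, or the origin of a listed thing).
The state is a dict: "time_s": time; "qpos": joint angles; "joint_velocities": joint speeds; "effort": joint torques, N m; "tool_pos": TCP position; "tool_rot": TCP orientation; "force": force on the tool from outside, world axes, zero at the start; "wrist_torque": the same for the moment, N m; "grip_width": finger opening in m.
Only numpy, scipy, OpenCV 4.12 (cv2) and the standard library are available. Lean on these libraries where they do the work, as an engineer would, in place of code of your own. Each camera call takes 0.05 s, during which the arm holds its last target. There are 200 camera calls.

## Working session

There is one attempt and no reset: what is moved stays moved. The work goes in short steps, Python scripts to look and compute and a tool call to move; the robot and the scene stay as the last step left them, time stands still between calls to the robot, and variables do not carry over. Pictures are saved under pics/ and viewed, about 8 in all and at most 12, crops included, and the job is handed in when it is done.

Besides the shell and the picture viewer there is one more tool, called after ">>>" as name(argument=value, ...) on one line, values as JSON. drive_tool: Moves the arm, as the interface text tells. Its arguments: {"type":"object","properties":{"moves":{"type":"string"},"grip_force":{"type":"number"}},"required":["moves"]}

```bash
mkdir -p pics
cat > h.py <<'E'
from cell import *
import numpy as np, cv2
from scipy.spatial.transform import Rotation as R
def T_cam(name,obs=None):
    c=calibration(name)
    if name!='wrist': return np.array(c['cam_to_world'])
    obs=obs or get_obs(); T=np.eye(4); T[:3,:3]=R.from_euler('xyz',obs['tool_rot'],degrees=True).as_matrix(); T[:3,3]=obs['tool_pos']
    return T@np.array(c['T_tool_cam'])
def ray(name,uv,T):
    c=calibration(name); K=np.array(c['intrinsics'],float)
    p=cv2.undistortPoints(np.array([[uv]],float),K,np.array([c['k1'],0,0,0.]))[0,0]
    return T[:3,3],T[:3,:3]@np.array([p[0],-p[1],-1])
def at_z(name,uv,T,z):
    o,d=ray(name,uv,T); return o+d*(z-o[2])/d[2]
def at_d(name,uv,T,dep):
    o,d=ray(name,uv,T); u,v=[int(round(x)) for x in uv]
    w=dep[max(v-2,0):v+3,max(u-2,0):u+3]; w=w[w>0]
    return o+d*np.median(w) if len(w) else None
def snap(name,fn):
    o=get_obs(); im,d=read_camera(name); cv2.imwrite('pics/'+fn,im[:,:,::-1]); np.savez('last_%s.npz'%name,T=T_cam(name,o),d=d,im=im)
    return T_cam(name,o),im,d
E
python3 - <<'E'
from h import *
np.set_printoptions(precision=4,suppress=True)
o=get_obs(); print(o)
for cam in ['top','scene']:
    T,im,d=snap(cam,cam+'0.png'); print(cam,T[:3,3],-T[:3,2],T[:3,0])
    for n,z in [('gear_centre',.011),('stock_gear_centre',.027),('pinion_centre',.035),('drawer_handle',.055),('drawer_floor',.016),('unit',0),('gear',0),('wide_gear',0),('oil',0),('carton',0),('setting_ring',0),('screwdriver',0),('bore_gauge',0)]:
        for r in pinpoint(cam,n)[:2]:
            print(n,round(r['conf'],2),np.round(r['uv'],1),at_z(cam,r['uv'],T,z),at_d(cam,r['uv'],T,d))
E
```

```text
{'time_s': 0.0, 'qpos': array([67.615 , 18.4383, -4.0158, 83.1757,  1.2953, 78.5386, -3.2599]), 'joint_velocities': array([ 0.0804, -0.0109,  0.0973, -0.0708, -0.0282,  0.0693, -0.0382]), 'effort': array([ -0.0005, -49.1283,  -0.4042, -31.2532,  -0.064 ,   0.0437,
         0.0002]), 'tool_pos': array([ 0.2557, -0.597 ,  0.2215]), 'tool_rot': array([-179.8926,    0.0059,   23.1951]), 'force': array([-0.2004, -0.9055,  0.0653]), 'wrist_torque': array([ 0.031 ,  0.0173, -0.0139]), 'grip_width': 0.08708444610792236}
top [ 0.3493 -0.011   1.2062] [ 0.1576  0.0072 -0.9875] [-0.0016 -1.     -0.0076]
gear_centre 0.71 [148.9 207.8] [0.4821 0.3292 0.011 ] [0.4809 0.3261 0.0217]
stock_gear_centre 0.8 [271.4 156.6] [ 0.6449 -0.0644  0.027 ] [ 0.6423 -0.0639  0.0371]
pinion_centre 0.7 [318.9 162.7] [ 0.6226 -0.2151  0.035 ] [ 0.6263 -0.2179  0.0194]
drawer_handle 0.88 [283.5 213.4] [ 0.4593 -0.0984  0.055 ] [ 0.459  -0.0981  0.0585]
drawer_floor 0.62 [289.2 191. ] [ 0.5347 -0.1206  0.016 ] [ 0.5342 -0.1203  0.019 ]
unit 0.91 [295.4 143. ] [ 0.6977 -0.1455  0.    ] [ 0.6928 -0.1436  0.0168]
gear 0
[... 1349 characters left out ...]
.09  ]
gear 0.75 [336.6 270.8] [0.4859 0.3235 0.    ] [0.4977 0.3344 0.0235]
gear 0.59 [203.3 176.7] [ 0.6297 -0.2109  0.    ] [ 0.6373 -0.1908  0.0209]
wide_gear 0.6 [277.5 281.4] [0.6434 0.2641 0.    ] [0.6662 0.2976 0.0642]
oil 0.61 [292.4 317.1] [0.6695 0.3735 0.    ] [0.6834 0.3911 0.042 ]
carton 0.84 [349.6 324.1] [0.5579 0.4667 0.    ] [0.5795 0.4832 0.0496]
setting_ring 0.73 [177.4 131.9] [ 0.6031 -0.4752  0.    ] [ 0.603  -0.4757 -0.0004]
setting_ring 0.46 [203.5 172. ] [ 0.6188 -0.2308  0.    ] [ 0.635  -0.1888  0.0428]
screwdriver 0.77 [178.7 129.3] [ 0.5926 -0.4865  0.    ] [ 0.5928 -0.4857  0.0007]
bore_gauge 0.91 [265.  122.5] [ 0.2997 -0.3449  0.    ] [ 0.3093 -0.3295  0.0142]
```

```bash
python3 -c "
import cv2
a=cv2.imread('pics/top0.png');b=cv2.resize(a[100:310,60:460],None,fx=2,fy=2,interpolation=3);cv2.imwrite('pics/t1.png',b)"
```

```text
(no output)
```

View pics/t1.png

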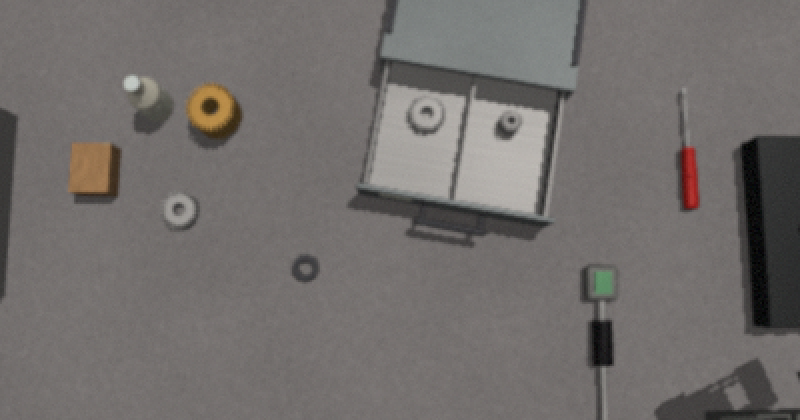

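View pics/scene0.png

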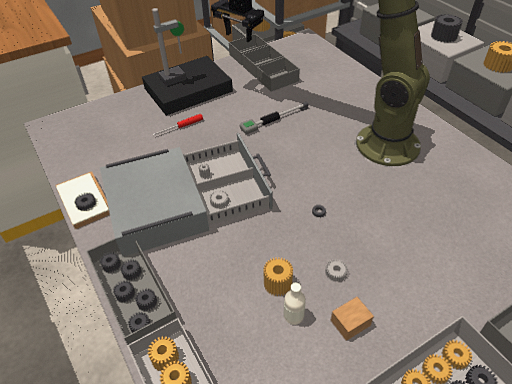

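The gear to pick up is the one at about (150,206) in the top picture. The stock gear at (272,157) is in the left compartment and the pinion at (316,161) is in the right one. Next I'll refine the gear centre and the drawer yaw from depth.

```bash
cat >> h.py <<'E'
def cloud(cam):
    z=np.load('last_%s.npz'%cam); T,d=z['T'],z['d']; c=calibration(cam); K=np.array(c['intrinsics'],float)
    v,u=np.nonzero(d>0); p=cv2.undistortPoints(np.stack([u,v],1)[:,None].astype(float),K,np.array([c['k1'],0,0,0.]))[:,0]
    dd=d[v,u]; P=np.stack([p[:,0]*dd,-p[:,1]*dd,-dd],1)
    return P@T[:3,:3].T+T[:3,3]
def sel(P,c,r,z0,z1):
    return P[(np.hypot(P[:,0]-c[0],P[:,1]-c[1])<r)&(P[:,2]>z0)&(P[:,2]<z1)]
E
python3 - <<'E'
from h import *
np.set_printoptions(precision=4,suppress=True)
for cam in ['top','scene']:
    P=cloud(cam)
    for n,c,z0,z1 in [('gear',(.485,.325),.016,.03),('stock',(.645,-.06),.031,.046),('pin',(.625,-.21),.04,.062)]:
        S=sel(P,c,.045,z0,z1)
        if len(S)>5: print(cam,n,len(S),cv2.minEnclosingCircle(S[:,:2].astype(np.float32)),S.mean(0),np.median(S[:,2]))
    # panel top edge z~.086
    S=P[(P[:,2]>.07)&(P[:,2]<.098)&(P[:,0]>.44)&(P[:,0]<.56)&(abs(P[:,1]+.11)<.2)]
    if len(S)>5: 
        vx,vy,x0,y0=cv2.fitLine(S[:,:2].astype(np.float32),cv2.DIST_HUBER,0,.01,.01).ravel(); print('panel',len(S),np.degrees(np.arctan2(-vx*np.sign(vy),abs(vy))),x0,y0,S.mean(0),S[:,1].min(),S[:,1].max())
    S=P[(P[:,2]>.048)&(P[:,2]<.068)&(P[:,0]>.42)&(P[:,0]<.48)&(abs(P[:,1]+.095)<.07)]
    if len(S)>5:
        vx,vy,x0,y0=cv2.fitLine(S[:,:2].astype(np.float32),cv2.DIST_HUBER,0,.01,.01).ravel(); print('handle',len(S),np.degrees(np.arctan2(-vx*np.sign(vy),abs(vy))),S.mean(0),S[:,1].min(),S[:,1].max())
    # unit roof front edge
    S=P[(P[:,2]>.082)&(P[:,2]<.1)&(P[:,0]>.62)&(P[:,0]<.99)&(abs(P[:,1]+.16)<.2)]
    print('roof',len(S),cv2.minAreaRect(S[:,:2].astype(np.float32)))
E
```

```text
top gear 216 ((0.49319538474082947, 0.32757630944252014), 0.030662307515740395) [0.4928 0.3268 0.0219] 0.021664762097107215
top stock 212 ((0.6458578705787659, -0.07009851932525635), 0.02996698208153248) [ 0.645  -0.0704  0.0377] 0.037783285249163856
top pin 88 ((0.6282352805137634, -0.2002272754907608), 0.01828291267156601) [ 0.6277 -0.1985  0.0515] 0.05271470404286549
panel 331 -10.471033 0.4864269 -0.14730506 [ 0.4939 -0.1077  0.0837] -0.25699003242876306 0.039807770030942526
handle 167 -9.723023 [ 0.4623 -0.1081  0.0593] -0.15785800287438817 -0.05088623993951662
roof 7445 ((0.8217455744743347, -0.16873076558113098), (0.30412256717681885, 0.2617862820625305), 79.63555908203125)
scene gear 283 ((0.4907079041004181, 0.3275567889213562), 0.03187808021903038) [0.4928 0.3268 0.022 ] 0.022001710029022403
scene stock 206 ((0.6432399749755859, -0.0687989890575409), 0.0308747086673975) [ 0.6439 -0.0679  0.0377] 0.038065637969684096
scene pin 86 ((0.6303831338882446, -0.19871002435684204), 0.01951214112341404) [ 0.629  -0.1984  0.0513] 0.05214299817696744
panel 269 -10.557611 0.49379632 -0.11810553 [ 0.4977 -0.0932  0.0828] -0.25489520902592666 0.04157163768075367
handle 108 -9.525844 [ 0.4624 -0.1039  0.0594] -0.15889644302606487 -0.04880302385086466
roof 6487 ((0.8192808628082275, -0.17017681896686554), (0.3125959634780884, 0.25919309258461), 79.49010467529297)
```

>>> drive_tool(moves="0.042 -0.025 0 4.2 1; 0.084 -0.05 0 8.4 1; 0.126 -0.075 0 12.6 1; 0.168 -0.1 0 16.8 1; 0.21 -0.125 0 21 1; 0.252 -0.15 0 25.2 1; 0.294 -0.175 0 29.4 1; 0.336 -0.2 0 33.6 1", grip_force=25)

```text
time_s: 2.2
tool_pos: [0.487, -0.2797, 0.223]
tool_rot: [180.0, -0.0, -10.6]
force: [0.8, -0.9, 0.0]
grip_width: 0.087
```

>>> drive_tool(moves="-0.009 -0.047 0 0 1; -0.018 -0.094 0 0 1; -0.026 -0.141 0 0 1; -0.035 -0.188 0 0 1; -0.043 -0.235 0 0 1; -0.052 -0.282 0 0 1; -0.061 -0.329 0 0 1; -0.07 -0.376 0 0 1")

```text
time_s: 3.0
tool_pos: [0.4849, 0.1029, 0.223]
tool_rot: [180.0, -0.1, -10.4]
force: [2.0, 0.1, -0.3]
grip_width: 0.087
```

>>> drive_tool(moves="-0.006 -0.044 0 0 1; -0.013 -0.088 0 0 1; -0.02 -0.132 0 0 1; -0.026 -0.177 0 0 1; -0.0326 -0.2218 0.01 0 1; -0.0326 -0.2218 0.04 0 1; -0.0326 -0.2218 0.07 0 1; -0.0326 -0.2218 0.09 0 1")

```text
time_s: 3.8
tool_pos: [0.4922, 0.325, 0.1303]
tool_rot: [179.9, 0.1, -10.3]
force: [-0.5, -1.5, 0.6]
grip_width: 0.0871
```

Run:
```python
from h import *
np.set_printoptions(precision=4,suppress=True)
T,im,d=snap('wrist','w1.png'); o=get_obs(); print(o['tool_pos'],o['tool_rot'],T[:3,3],o['time_s'])
for n,z in [('gear_centre',.011),('gear',0)]:
    for r in pinpoint('wrist',n)[:2]: print(n,r['conf'],r['uv'],at_z('wrist',r['uv'],T,z))
S=sel(cloud('wrist'),(.493,.327),.05,.015,.03)
print(len(S),cv2.minEnclosingCircle(S[:,:2].astype(np.float32)) if len(S) else 0,S.mean(0))
```

```text
[0.4908 0.3236 0.1274] [179.7462   0.3115 -10.3804] [0.56   0.3123 0.2927] 3.85
gear_centre 0.31 [105.8, 152.3] [0.5531 0.4613 0.011 ]
gear 0.58 [249.7, 188.8] [0.4875 0.3271 0.    ]
2162 ((0.4897424876689911, 0.32565417885780334), 0.02980940043926239) [0.4909 0.3255 0.0219]
```

View pics/w1.png

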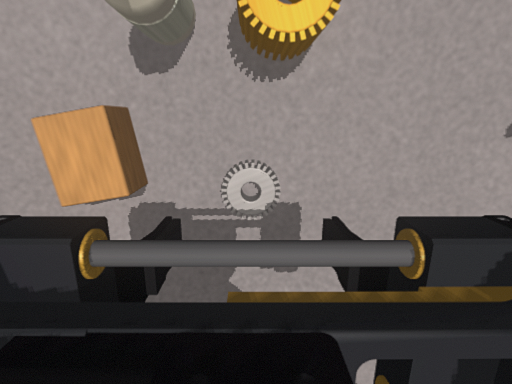

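The wrist picture shows the gear whole at (250,190), centred at about (0.490, 0.326), so the gripper is lined up. Descending.

>>> drive_tool(moves="-0.001 0 0.025 0 1; -0.001 0 0.05 0 1; -0.001 0 0.075 0 1; -0.001 0 0.095 0 1; -0.001 0 0.11 0 1; -0.001 0 0.12 0 1; -0.001 0 0.125 0 1; -0.001 0 0.125 0 1")

```text
time_s: 4.75
tool_pos: [0.4923, 0.3255, 0.0077]
tool_rot: [-180.0, -0.0, -10.4]
force: [-0.3, 0.3, -0.3]
grip_width: 0.0871
```

>>> drive_tool(moves="0 0 0 0 0.3; 0 0 0 0 -0.2; 0 0 0 0 -1; 0 0 0 0 -1; 0 0 0 0 -1; 0 0 0 0 -1; 0 0 0 0 -1; 0 0 0 0 -1", grip_force=25)

```text
time_s: 5.55
tool_pos: [0.4923, 0.3255, 0.0078]
tool_rot: [-180.0, -0.0, -10.4]
force: [-0.7, -1.0, 2.9]
grip_width: 0.0574
```

>>> drive_tool(moves="0 0 -0.005 0 -1; 0 0 -0.015 0 -1; 0 0 -0.03 0 -1; 0 0 -0.05 0 -1; 0 0 -0.075 0 -1; 0 0 -0.1 0 -1; 0 0 -0.12 0 -1; 0 0 -0.13 0 -1", grip_force=35)

```text
time_s: 6.35
tool_pos: [0.4929, 0.3263, 0.1407]
tool_rot: [-179.9, -0.2, -10.4]
force: [0.0, -0.0, -3.4]
grip_width: 0.0571
```

>>> drive_tool(moves="0.008 0.022 0 0 -1; 0.02 0.055 0 0 -1; 0.034 0.09 0 0 -1; 0.048 0.128 0 0 -1; 0.062 0.166 0 0 -1; 0.076 0.204 0 0 -1; 0.09 0.242 0 0 -1; 0.104 0.278 0 0 -1")

```text
time_s: 7.15
tool_pos: [0.5439, 0.0313, 0.1377]
tool_rot: [180.0, 0.0, -10.4]
force: [0.8, -0.2, -3.0]
grip_width: 0.0574
```

>>> drive_tool(moves="0.012 0.032 0 0 -1; 0.022 0.058 0 0 -1; 0.028 0.075 0 0 -1; 0.0312 0.082 0 0 -1; 0.0312 0.082 0 0 -1; 0.0312 0.082 0 0 -1; 0.0312 0.082 0 0 -1; 0.0312 0.082 0 0 -1")

```text
time_s: 7.95
tool_pos: [0.56, -0.0517, 0.1376]
tool_rot: [-180.0, 0.0, -10.3]
force: [0.0, 0.2, -3.1]
grip_width: 0.0573
```

Run:
```python
from h import *
np.set_printoptions(precision=4,suppress=True)
ex=np.array([.9836,-.1805]);ey=np.array([.1805,.9836]);F=np.array([.5479,-.1209])
for cam in ['wrist','top']:
    T,im,d=snap(cam,cam+'2.png'); o=get_obs()
    if cam=='wrist': print(o['tool_pos'],o['tool_rot'],o['force'],o['grip_width'],o['time_s'])
    P=cloud(cam)
    Q=np.c_[(P[:,:2]-F)@ex,(P[:,:2]-F)@ey,P[:,2]]
    for n,m in [('panel',(abs(Q[:,0]+.054)<.03)&(Q[:,2]>.08)&(Q[:,2]<.09)&(abs(Q[:,1])<.15)),('divider',(abs(Q[:,1])<.012)&(Q[:,2]>.045)&(Q[:,2]<.06)&(Q[:,0]>-.04)&(Q[:,0]<.12)),('lwall',(abs(Q[:,1]-.14)<.012)&(Q[:,2]>.05)&(Q[:,2]<.066)&(Q[:,0]>-.04)&(Q[:,0]<.12)),('stock',(np.hypot(Q[:,0]-.086,Q[:,1]-.068)<.045)&(abs(Q[:,2]-.038)<.006)),('front floor',(Q[:,2]>.012)&(Q[:,2]<.02)&(np.hypot(Q[:,0],Q[:,1]-.07)<.03)),('held',(Q[:,2]>.11)&(Q[:,2]<.165)&(np.hypot(Q[:,0],Q[:,1]-.07)<.04))]:
        S=Q[m]; 
        if len(S)>5: print(cam,n,len(S),np.median(S,0),S.min(0),S.max(0))
```

```text
[ 0.5601 -0.0519  0.1377] [-179.9943   -0.0057  -10.3015] [ 0.3544 -0.8553 -3.2232] 0.057079860251760185 8.0
wrist panel 224 [-0.0576  0.0685  0.0863] [-0.0613  0.0224  0.0845] [-0.0535  0.117   0.088 ]
wrist divider 1460 [0.0517 0.0025 0.0557] [-0.0364 -0.0013  0.045 ] [0.12   0.0037 0.0582]
wrist lwall 1773 [0.0511 0.1395 0.0615] [-0.0372  0.1367  0.05  ] [0.12   0.1435 0.0645]
wrist stock 2711 [0.0846 0.067  0.0382] [0.054  0.0377 0.0321] [0.1127 0.0963 0.0406]
wrist front floor 1705 [0.0085 0.0704 0.0164] [-0.0133  0.0403  0.014 ] [0.0299 0.0996 0.0188]
wrist held 5741 [0.0092 0.0695 0.1519] [-0.0332  0.0317  0.1294] [0.0266 0.1077 0.1649]
top panel 132 [-0.0551 -0.0717  0.0857] [-0.0594 -0.1487  0.0804] [-0.0507  0.1496  0.09  ]
top lwall 29 [-0.0146  0.1412  0.0612] [-0.0361  0.1387  0.0508] [0.1096 0.1438 0.0659]
```

View pics/wrist2.png

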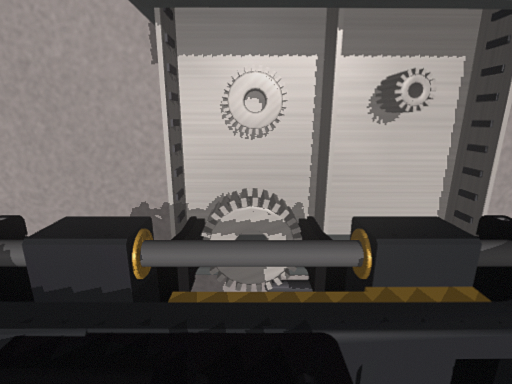

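The wrist picture shows the held gear over the front of the left compartment, the stock gear ahead at (255,100), and the pinion at (415,90) in the right compartment. Clearances match the plan. Lowering gently.

>>> drive_tool(moves="0 0 0.02 0 -1; 0 0 0.045 0 -1; 0 0 0.07 0 -1; 0 0 0.09 0 -1; 0 0 0.102 0 -1; 0 0 0.108 0 -1; 0 0 0.111 0 -1; 0 0 0.111 0 -1")

```text
time_s: 8.85
tool_pos: [0.5606, -0.0531, 0.027]
tool_rot: [180.0, -0.0, -10.4]
force: [0.1, -0.5, -2.9]
grip_width: 0.0572
```

>>> drive_tool(moves="0 0 0.001 0 -1; 0 0 0.002 0 -1; 0 0 0.003 0 -1; 0 0 0.003 0 -1; 0 0 0.003 0 -1; 0 0 0.003 0 -1; 0 0 0.003 0 -1; 0 0 0.003 0 -1")

```text
time_s: 9.65
tool_pos: [0.5603, -0.0533, 0.0238]
tool_rot: [180.0, -0.0, -10.4]
force: [0.2, -0.6, -1.8]
grip_width: 0.0573
```

>>> drive_tool(moves="0 0 0.0005 0 -1; 0 0 0.001 0 -1; 0 0 0.001 0 -1; 0 0 0.001 0 -1; 0 0 0.001 0 0.4; 0 0 0.001 0 0.5; 0 0 0.001 0 0.6; 0 0 0.001 0 0.7")

```text
time_s: 10.45
tool_pos: [0.56, -0.0531, 0.0224]
tool_rot: [-180.0, 0.0, -10.4]
force: [0.3, 0.3, 0.5]
grip_width: 0.0707
```

>>> drive_tool(moves="0 0 0 0 0.7; 0 0 0 0 0.7; 0 0 0 0 0.7; 0 0 -0.01 0 0.7; 0 0 -0.03 0 0.7; 0 0 -0.06 0 0.7; 0 0 -0.09 0 0.7; 0 0 -0.12 0 0.7")

```text
time_s: 11.25
tool_pos: [0.5601, -0.053, 0.1445]
tool_rot: [180.0, -0.0, -10.4]
force: [0.2, -0.7, 0.1]
grip_width: 0.074
```

Run:
```python
from h import *
np.set_printoptions(precision=4,suppress=True)
ex=np.array([.9836,-.1805]);ey=np.array([.1805,.9836]);F=np.array([.5479,-.1209])
T,im,d=snap('wrist','w3.png'); o=get_obs(); print(o['tool_pos'],o['tool_rot'],o['force'],o['grip_width'],o['time_s'])
P=cloud('wrist'); Q=np.c_[(P[:,:2]-F)@ex,(P[:,:2]-F)@ey,P[:,2]]
for n,m in [('gear',(np.hypot(Q[:,0],Q[:,1]-.07)<.045)&(abs(Q[:,2]-.038)<.006)),('stock',(np.hypot(Q[:,0]-.086,Q[:,1]-.068)<.04)&(abs(Q[:,2]-.038)<.006))]:
    S=Q[m]; print(n,len(S),np.median(S,0) if len(S) else 0,S.min(0),S.max(0))
```

```text
[ 0.5634 -0.0531  0.15  ] [179.9934  -0.5218 -10.3887] [ 1.8601 -0.2655  3.5749] 0.07380439377538169 11.3
gear 2148 [-0.001   0.068   0.0382] [-0.0314  0.0392  0.0321] [0.0274 0.0976 0.0404]
stock 2567 [0.0853 0.0672 0.0382] [0.0549 0.0379 0.032 ] [0.1132 0.0965 0.041 ]
```

View pics/w3.png

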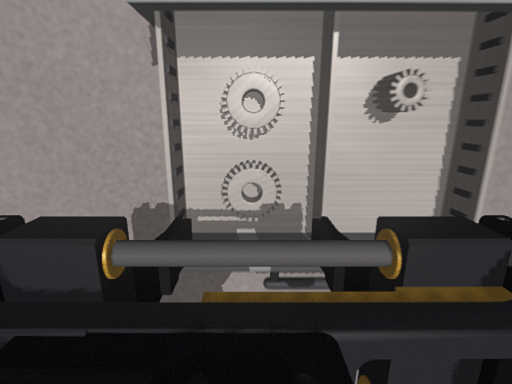

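The gear lies flat at (252,190), 2 cm inside the front panel. The stock gear and pinion haven't moved. Next, closed fingers go in front of the handle.

>>> drive_tool(moves="-0.012 0.007 0 0 0; -0.034 0.02 0 0 -1; -0.06 0.034 0 0 -1; -0.085 0.048 0 0 -1; -0.107 0.06 0 0 -1; -0.12 0.067 0 0 -1; -0.124 0.069 0 0 -1; -0.124 0.069 0 0 -1", grip_force=5)

```text
time_s: 12.1
tool_pos: [0.4248, -0.0989, 0.1423]
tool_rot: [180.0, 0.0, -10.5]
force: [0.2, 0.6, 0.7]
grip_width: 0.0181
```

>>> drive_tool(moves="0 0 0.015 0 -1; 0 0 0.035 0 -1; 0 0 0.055 0 -1; 0 0 0.075 0 -1; 0 0 0.09 0 -1; 0 0 0.1 0 -1; 0 0 0.103 0 -1; 0 0 0.103 0 -1")

```text
time_s: 12.9
tool_pos: [0.4259, -0.0983, 0.0394]
tool_rot: [-180.0, 0.0, -10.4]
force: [-0.1, -0.1, -0.1]
grip_width: 0.0004
```

>>> drive_tool(moves="0.006 0 0 0 -1; 0.012 0 0 0 -1; 0.018 0 0 0 -1; 0.024 0 0 0 -1; 0.032 0 0 0 -1; 0.042 0 0 0 -1; 0.053 0 0 0 -1; 0.064 0 0 0 -1")

```text
time_s: 13.7
tool_pos: [0.4897, -0.1104, 0.0395]
tool_rot: [180.0, -0.0, -10.4]
force: [-2.7, -0.5, 1.4]
grip_width: 0.0006
```

>>> drive_tool(moves="0.012 0 0 0 -1; 0.024 0 0 0 -1; 0.036 0 0 0 -1; 0.048 0 0 0 -1; 0.059 0 0 0 -1; 0.069 0 0 0 -1; 0.078 0 0 0 -1; 0.085 0 0 0 -1")

```text
time_s: 14.5
tool_pos: [0.573, -0.1257, 0.0394]
tool_rot: [-180.0, -0.0, -10.4]
force: [-2.2, 0.2, 0.3]
grip_width: 0.0005
```

Run:
```python
from h import *
np.set_printoptions(precision=4,suppress=True)
ex=np.array([.9836,-.1805]);ey=np.array([.1805,.9836]);U=np.array([.6926,-.146])
for cam in ['scene','top']:
    T,im,d=snap(cam,cam+'4.png'); o=get_obs(); print(o['tool_pos'],(o['tool_pos'][:2]-U)@ex,o['force'],o['time_s'])
    P=cloud(cam); Q=np.c_[(P[:,:2]-U)@ex,(P[:,:2]-U)@ey,P[:,2]]
    S=Q[(Q[:,2]>.08)&(Q[:,2]<.09)&(abs(abs(Q[:,1])-.125)<.022)&(Q[:,0]<-.02)&(Q[:,0]>-.22)]
    if len(S): print(cam,'panel',len(S),np.median(S,0),S.min(0),S.max(0))
    S=Q[(Q[:,2]>.04)&(Q[:,2]<.063)&(abs(Q[:,1])<.06)&(Q[:,0]<-.05)&(Q[:,0]>-.26)]
    if len(S): print(cam,'handle',len(S),np.median(S,0),S.min(0),S.max(0))
im=cv2.imread('pics/scene4.png'); cv2.imwrite('pics/s4.png',cv2.resize(im[100:260,80:320],None,fx=3,fy=3,interpolation=2))
```

```text
[ 0.5741 -0.1258  0.0396] -0.12015382551264613 [ 1.5341 -0.3434  0.1683] 14.55
scene panel 53 [-0.0685  0.1082  0.0856] [-0.0731 -0.1469  0.0802] [-0.0646  0.1468  0.0898]
scene handle 123 [-0.0813  0.0036  0.0569] [-0.1085 -0.0598  0.0401] [-0.0523  0.0574  0.0629]
[ 0.5737 -0.1256  0.0397] -0.12058568250180486 [ 0.4684  0.3594 -0.0005] 14.6
top panel 73 [-0.0656  0.1083  0.0855] [-0.0699 -0.1466  0.0801] [-0.0609  0.1466  0.0891]
```

View pics/s4.png

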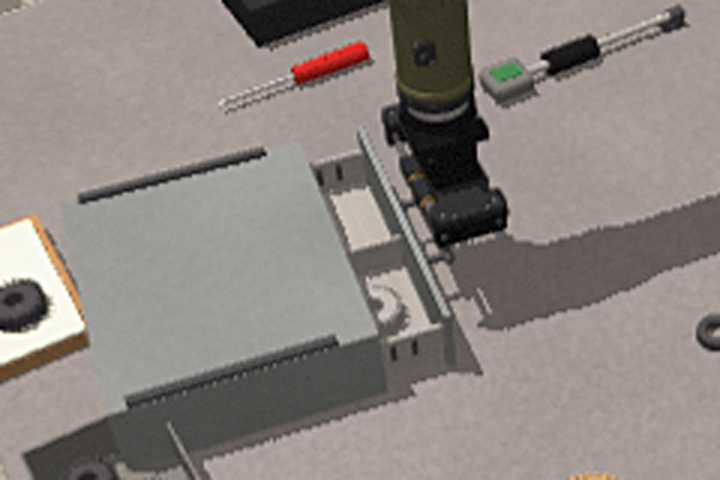

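The drawer is half shut, with the gear visible and still in its compartment. The panel's centre is at x ≈ -0.067 in the unit's frame, so about 65 mm remain. I'll push on and then creep.

>>> drive_tool(moves="0.005 0 0 0 -1; 0.013 0 0 0 -1; 0.022 0 0 0 -1; 0.031 0 0 0 -1; 0.039 0 0 0 -1; 0.046 0 0 0 -1; 0.052 0 0 0 -1; 0.056 0 0 0 -1")

```text
time_s: 15.4
tool_pos: [0.6279, -0.1356, 0.0394]
tool_rot: [-180.0, -0.0, -10.4]
force: [-1.5, 1.5, -0.0]
grip_width: 0.0007
```

>>> drive_tool(moves="0.001 0 0 0 -1; 0.002 0 0 0 -1; 0.003 0 0 0 -1; 0.004 0 0 0 -1; 0.005 0 0 0 -1; 0.005 0 0 0 -1; 0.005 0 0 0 -1; 0.005 0 0 0 -1")

```text
time_s: 16.2
tool_pos: [0.6323, -0.1366, 0.0396]
tool_rot: [180.0, -0.0, -10.4]
force: [-0.7, 0.9, -0.8]
grip_width: 0.0003
```

>>> drive_tool(moves="0.001 0 0 0 -1; 0.002 0 0 0 -1; 0.003 0 0 0 -1; 0.003 0 0 0 -1; 0.003 0 0 0 -1; 0.003 0 0 0 -1; 0.003 0 0 0 -1; 0.003 0 0 0 -1")

```text
time_s: 17.0
tool_pos: [0.6354, -0.1373, 0.0397]
tool_rot: [180.0, -0.0, -10.4]
force: [-1.2, 0.3, 0.5]
grip_width: 0.0007
```

>>> drive_tool(moves="0.001 0 0 0 -1; 0.002 0 0 0 -1; 0.003 0 0 0 -1; 0.003 0 0 0 -1; 0.003 0 0 0 -1; 0.003 0 0 0 -1; 0.003 0 0 0 -1; 0.003 0 0 0 -1")

```text
time_s: 17.8
tool_pos: [0.6368, -0.1376, 0.0395]
tool_rot: [180.0, 0.2, -10.4]
force: [-5.7, 1.2, 3.2]
grip_width: 0.0003
```

>>> drive_tool(moves="0.0005 0 0 0 -1; 0.001 0 0 0 -1; 0.0015 0 0 0 -1; 0.002 0 0 0 -1; 0.002 0 0 0 -1; 0.002 0 0 0 -1; 0.002 0 0 0 -1; 0.002 0 0 0 -1")

```text
time_s: 18.6
tool_pos: [0.6369, -0.1376, 0.0395]
tool_rot: [179.9, 0.4, -10.4]
force: [-11.1, 1.7, 7.2]
grip_width: 0.0004
```

Hard stop: the force rises with no motion. I'll back off, lift clear and look.

>>> drive_tool(moves="-0.004 0 0 0 -1; -0.015 0 0 0 -1; -0.03 0 0 0 -1; -0.045 0 0 0 -1; -0.055 0 -0.01 0 -1; -0.06 0 -0.04 0 -1; -0.06 0 -0.08 0 -1; -0.06 0 -0.12 0 -1")

```text
time_s: 19.4
tool_pos: [0.5805, -0.1272, 0.1607]
tool_rot: [180.0, -0.0, -10.4]
force: [1.0, -0.1, -0.1]
grip_width: 0.0007
```

>>> drive_tool(moves="-0.02 -0.04 -0.01 0 -1; -0.04 -0.08 -0.03 0 -1; -0.06 -0.12 -0.05 0 -1; -0.07 -0.16 -0.06 0 -1; -0.08 -0.2 -0.07 0 -1; -0.08 -0.23 -0.07 0 -1; -0.08 -0.24 -0.07 0 -1; -0.08 -0.24 -0.07 0 -1")

```text
time_s: 20.2
tool_pos: [0.5456, 0.1247, 0.2295]
tool_rot: [-180.0, -0.0, -10.2]
force: [0.1, -0.2, 0.7]
grip_width: 0.0001
```

Run:
```python
from h import *
np.set_printoptions(precision=4,suppress=True)
ex=np.array([.9836,-.1805]);ey=np.array([.1805,.9836]);U=np.array([.6926,-.146])
for cam in ['scene','top']:
    T,im,d=snap(cam,cam+'5.png'); o=get_obs(); print(o['tool_pos'],o['force'],o['time_s'])
    P=cloud(cam); Q=np.c_[(P[:,:2]-U)@ex,(P[:,:2]-U)@ey,P[:,2]]
    S=Q[(Q[:,2]>.045)&(Q[:,2]<.064)&(abs(Q[:,1])<.05)&(Q[:,0]<-.02)&(Q[:,0]>-.2)]
    if len(S): print(cam,'handle',len(S),np.median(S,0))
    S=Q[(Q[:,2]>.075)&(Q[:,2]<.1)&(abs(Q[:,1])<.14)]; print(cam,'front edge',np.percentile(S[:,0],[0,.5,1,99.5]))
    for n,z in [('wide_gear',.0),('oil',0),('carton',0),('setting_ring',0),('screwdriver',0),('bore_gauge',0)]:
        r=pinpoint(cam,n)[:1]
        if r: print(n,round(r[0]['conf'],2),at_z(cam,r[0]['uv'],T,z)[:2])
im=cv2.imread('pics/scene5.png'); cv2.imwrite('pics/s5.png',cv2.resize(im[90:350,80:380],None,fx=2.2,fy=2.2,interpolation=2))
```

```text
[0.5457 0.1226 0.2292] [ 0.2397 -1.4467  0.0344] 20.25
scene handle 107 [-0.0358  0.0017  0.0594]
scene front edge [-1.1718 -1.1313 -1.1257  0.2571]
wide_gear 0.91 [0.6453 0.2734]
oil 0.84 [0.6783 0.3749]
carton 0.9 [0.5518 0.4663]
setting_ring 0.64 [0.412  0.1297]
screwdriver 0.51 [ 0.5939 -0.4818]
bore_gauge 0.82 [ 0.3045 -0.348 ]
[0.5459 0.1222 0.2294] [-0.3944  0.4872 -0.7804] 20.6
top handle 134 [-0.0372 -0.0008  0.0593]
top front edge [-0.008  -0.0065 -0.006   0.2589]
oil 0.7 [0.6708 0.3738]
carton 0.95 [0.5554 0.4625]
screwdriver 0.78 [ 0.5974 -0.4863]
bore_gauge 0.59 [ 0.3001 -0.3415]
```

View pics/s5.png

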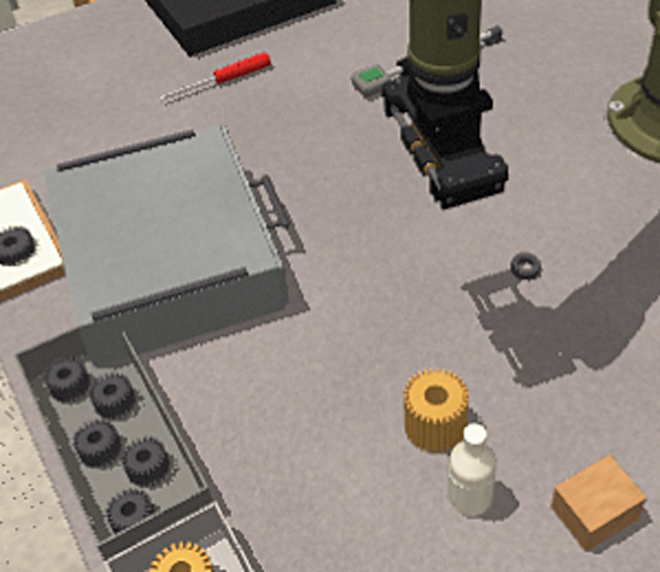

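The picture shows the drawer flush with the unit, with its handle at (275,205). The bystanders are in place and the arm is clear. The handle's measured x of about -0.036 to -0.037 matches the shut value of -0.038.

```bash
python3 -c "
from cell import *
print(sign_off())"
```

```text
the job is handed in; nothing more can be done
None
```

I put the gear in the left compartment with the stock gear, let go of it with the drawer about 0.2 m open, then pushed the drawer shut by its handle and handed the job in. It took about 21 s of the 54 s; `sign_off()` gives no verdict.

- **Gear:** after release it lay flat, its top at 0.038 m, as the floor height plus its thickness requires. It was about 28 mm clear of the stock gear. The stock gear's position read the same within 1 mm after release.
- **Drawer:** I pushed it at about 0.12 m/s at most and crept the last part. It met a hard stop, where the force rose to about 11 N with no further movement. Afterwards the handle measured 36–37 mm in front of the opening, which fits fully shut (38 mm) within the camera error.
- **Bystanders:** they looked unmoved, and those the networks found again were within about 10 mm of their first readings. In the top camera the networks missed the wide gear and the setting ring. I have only the scene camera for those two: the wide gear was within 10 mm. The ring read 18 mm from its first reading by the top camera, because the first scene reading was a false detection. The arm never went near the ring, so I take that as detection error.
- **Not checked:** I could not see inside the drawer once it was shut. In the wrist picture just before the push the pinion stood upright, and halfway shut the gear was still in its compartment.

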